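# Find the release groove of the science kit by touch

## Robot

A 6-joint arm with a two-finger parallel gripper is mounted at the origin on the work surface. World frame = base frame: x ahead of the robot, y to its left, z up, the work surface at z = 0. Lengths are in mm, angles in rad, forces in N, time in s.
With the tool pointing down it reaches from about 300 to 775 mm from the base axis. Payload 14.6 kg.
Tool frame: the origin (TCP) lies between the finger pads; the fingertips stand 8 mm ahead of it and the grasp point (between the pads) lies 11 mm behind it; z points along the fingers, y is the direction in which the jaws open and shut (so a half turn about z gives the same grasp; the last joint's range is limited). The gripper opens to 94 mm and grips with 3 to 60 N. Pads are 16 mm wide; open, the fingers measure 119 mm over their backs; the gripper's body (75 mm by 177 mm) begins 78 mm behind the grasp point.
Start: joints at [-1.269, 0.3, 1.521, -0, 1.321, -0.067], TCP at [198.265, -513.011, 213.446] pointing down, gripper open.
Joint ranges: [-3.03, 3.03], [-0.79, 2.21], [0.23, 2.52], [-1.04, 4.18], [0, 3.07], [-2.55, 2.55]. Speed limits (rad/s): [2.22, 2.22, 2.57, 3.14, 3.14, 3.14].

## Interface

Orientations are given as [roll, pitch, yaw] about the fixed x, y, z axes, in that order (R = Rz(yaw) Ry(pitch) Rx(roll)).
In Python, from cell import manip, cams, models gives the robot as it stands. The module is installed in compiled form; this text tells all that it offers.
- The arm moves only by the shell command python3 -m pendant 'ROWS' [OPENING] [FORCE]. ROWS is JSON, a list that holds one entry, the list of rows, each a list of 4 numbers: the shift along the tool's x, y, z in cm, then the turn about the tool's z in rad. In form: [[[x, y, z, roll], ...]]. A call has 1 to 5 rows; each row is the pose to reach, as a shift and turn from the pose commanded when the call began, along the tool's axes at that moment; what a row does not reach only later rows make up. A row lasts 1/10 s, in which the tool goes at most 50 mm and 8.59 degrees, less where a joint would pass 70% of its speed; a pose out of reach is approached as far as the arm can. A call with a gripper value outside its range is refused whole. OPENING is the opening, from -1 (shut) to 1 (fully open), so that 0 is half open, set as the call begins (- or left out, the last holds). The fingers move at their own pace and stop on an object; FORCE is the grip in N (left out, the last holds). Time passes only in rows, so rows that repeat a pose let the fingers close. It gives the time, the measured TCP pose, the force and the opening at its end, in the units of the state.
- manip.read_state(): the state, without advancing time (a new reading comes with each control period).
- cams.camera(name): name is "side" or "top"; returns a dict with "frame" (400x640x3 uint8, red, green, blue), "K" (3x3 intrinsics, pixels), "pose" (4x4, takes a point from camera to world coordinates). Camera axes: x right, y down, z forward; pixel columns grow to the right and rows downward; lengths in mm; the calibration is good to about 2 mm. A picture is of the moment at which its call begins. There is no depth.
- manip.sign_off(): hands the job in, once; it reports no verdict.
Trained networks look in the newest picture that a camera, given by its name, has taken for a name from the list of things; names that differ only in an ending like _2 or _b are one class to them, and where a whole thing is asked for, a point or a joint stands for the part that bears it (a point fixed in the world has none). Each returns a list of dicts, best first, with "score" (0 to 1); they miss things now and then, are a little off and sometimes report something else, mostly with a low value. They report only what shows in the picture. A call takes as long as a camera call. They do not tell look-alikes from the thing itself.
- models.regions_of(camera, name): "pixels" (400x640 bool, what is visible of it) and "point" ([column, row] in pixels, amid what is visible of it).
The state is a dict: "clock": time; "joints": joint angles; "qd": joint speeds; "effort": joint torques, N m; "eef_pos": TCP position; "eef_rot": TCP orientation; "wrist_force": force on the tool from outside, world axes, zero at the start; "moment": the same for the moment, N m; "finger_gap": finger opening in mm.
Only numpy, scipy, OpenCV 4.12 (cv2) and the standard library are available. Lean on these libraries where they do the work, as an engineer would, in place of code of your own. Each camera call takes 0.05 s, during which the arm holds its last target.

## Task

The lid of the grey science kit is locked by a tongue sunk in a groove somewhere along the rail on the kit's near edge. With the fingers shut, touch the rail's left end block (left as seen from the robot), slide the fingertip along the rail towards the right to feel for the groove, then press the tongue inside it fully down, so that the lid springs ajar and stays so, and take the hand away. Do not touch the lid, and pick up or disturb nothing else on the table.

Things in the scene. Friction and masses are not known exactly. Their poses are not given: they have to be found in the camera images.
- kit: Flat grey plastic kit box fixed to the table, about 213 (x) by 364 mm (y). Origin: underside centre, on the table; z up, -x to its near edge where the rail is, +y to the left as seen from the robot. The rail runs along y at x = -88 mm between two end blocks. Nothing on the kit stands higher than these until the lid springs up.
- rail_left (a point): Centre of the top of the rail's left end block (kit frame: x -88, y +157 mm). The block is 37 mm (x) by 50 mm (y); its top is 63 mm above the table, 1 mm higher than the rail.
- rail_right (a point): Centre of the top of the rail's right end block (kit frame: x -88, y -157 mm), the same as the left one.
- rail_mid (a point): Middle of the rail's length, at its top's height, 62 mm above the table. The rail is 34 mm wide (x), 264 mm long between the blocks; its top is smooth and level but for one groove cut right across it in x, 46 mm long (y), centred anywhere from y = -80 to +80 mm of here: not reported, feel or look for it. The tongue fills its floor, its top 10 mm below the rail's; same grey plastic.
- tongue (a joint): How far the tongue is pressed down: 0 at the start, 0.008 m fully down (hard stop). It takes about 4 N to push, and stays where it is left. The lid opens in step with it.
- lid: Grey lid of the kit, 148 x 364 x 8 mm, hinged along the kit's far edge. Origin on the hinge line (kit frame: x +103, y 0, 45 mm above the table). Level when locked, top 53 mm above the table; its near edge lies 28 mm behind the rail. Fully released it leans up 0.18 rad and its near edge stands about 80 mm above the table.
- jar: Bystander: amber jar, 54 mm wide, 85 mm tall, in front of the rail at its right. Origin: underside centre.
- cup: Bystander: clear plastic cup, 72 mm wide, 75 mm tall, in front of the rail at its left. Origin: underside centre.
- ruler: Bystander: clear flat ruler, 160 x 25 x 5 mm, lying in front of the rail. Origin: underside centre.
- tray: Bystander: clear open tray 220 x 150 x 60 mm, right of the kit. Origin: underside centre.
- cup2: Bystander: clear cup, 68 mm wide, 70 mm tall, standing in the tray. Origin: underside centre.
- jar2: Bystander: small amber jar, 44 mm wide, 60 mm tall, standing in the tray. Origin: underside centre.
- notebook: Bystander: pad of paper 210 x 150 x 12 mm, left of the kit. Origin: underside centre.
- weight: Bystander: brass weight, 36 mm wide, 52 mm tall, standing on the pad. Origin: underside centre.
Not all that is in view belongs to the job. What is shaped like the part that bears tongue but green or red is not meant.

How it is judged:
By the outcome, as a careful person would: the job done as asked, in the order asked, and still so for the second after the job is handed in, with the robot touching nothing.
It also fails if it takes over 51 s, if anything falls off the work surface, if the arm or the gripper's body presses on something with over 40 N, if the wrist force passes 120 N, or if a joint passes its speed limit or range.

## Working session

There is one attempt and no reset: what is moved stays moved. The work goes in short steps, Python scripts to look and compute and a shell command to move; the robot and the scene stay as the last step left them, time stands still between calls to the robot, and variables do not carry over. Pictures are saved under pics/ and viewed, and the job is handed in when it is done.

```bash
mkdir -p pics; python3 - <<'E'
from cell import manip,cams,models
import cv2
s=manip.read_state(); print(s)
for n in ["side","top"]:
    c=cams.camera(n); cv2.imwrite(f"pics/{n}0.png",c["frame"][:,:,::-1]); print(n,c["K"].tolist(),c["pose"].round(4).tolist())
    for t in ["kit","rail_left","rail_right","rail_mid","tongue","lid","jar","cup","ruler"]:
        for r in models.regions_of(n,t)[:3]: print(n,t,round(r["score"],2),r["point"],r["pixels"].sum())
E
```

```text
{'clock': 0.0, 'joints': array([-1.26861330e+00,  3.00495121e-01,  1.52156611e+00, -6.70540251e-06,
        1.32068924e+00, -6.66174823e-02]), 'qd': array([-0.0008515 , -0.00031346,  0.00113857, -0.00092023, -0.00153352,
        0.00124311]), 'effort': array([ 1.08856453e-03, -5.31806910e+01, -3.52737987e+01,  7.08793360e-02,
        2.44129321e-02, -8.02641716e-05]), 'eef_pos': array([ 198.186826  , -512.78873115,  212.8794774 ]), 'eef_rot': array([-3.14043696e+00, -7.05939101e-05,  3.68802136e-01]), 'wrist_force': array([-0.46280876, -0.20987119,  0.33052318]), 'moment': array([-0.01953297, -0.03083759, -0.02853155]), 'finger_gap': 94.03821968694973}
side [[440.30119287455364, 0.0, 316.1460674266296], [0.0, 440.30119287455364, 199.9936273857665], [0.0, 0.0, 1.0]] [[-0.8442, -0.3167, 0.4324, 33.8293], [-0.5357, 0.4725, -0.6999, 810.4383], [0.0174, -0.8225, -0.5685, 722.7893], [0.0, 0.0, 0.0, 1.0]]
side kit 0.7 [273.7, 197.1] 6219
side kit 0.18 [221.9, 267.3] 299
side rail_left 0.65 [276.6, 195.6] 5851
side rail_right 0.86 [274.0, 197.1] 6235
side rail_mid 0.92 [272.8, 195.4] 6156
si
[... 336 characters left out ...]
22889, 204.04976749260808], [0.0, 0.0, 1.0]] [[0.0777, -0.973, 0.2174, 356.1646], [-0.997, -0.0755, 0.0188, 7.9242], [-0.0019, -0.2182, -0.9759, 905.2984], [0.0, 0.0, 0.0, 1.0]]
top kit 0.68 [347.1, 167.8] 10916
top rail_left 0.98 [345.7, 170.3] 10910
top rail_left 0.64 [458.8, 252.3] 402
top rail_right 0.64 [347.0, 168.5] 10955
top rail_mid 0.94 [343.0, 166.2] 11052
top tongue 0.76 [345.0, 267.8] 260
top tongue 0.73 [360.1, 209.6] 244
top tongue 0.53 [392.5, 311.9] 271
top lid 0.68 [344.2, 161.3] 8723
top lid 0.56 [223.1, 182.8] 4428
top jar 0.8 [459.9, 251.8] 358
top jar 0.6 [398.6, 251.9] 524
top cup 0.69 [469.1, 204.8] 789
top cup 0.58 [265.4, 239.0] 786
top ruler 0.63 [332.6, 234.6] 646
```

View pics/top0.png

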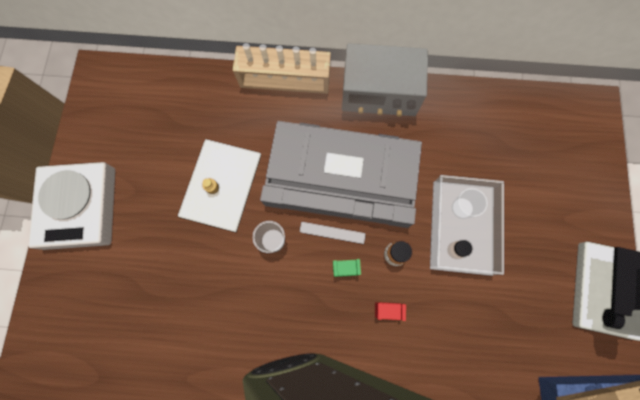

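View pics/side0.png

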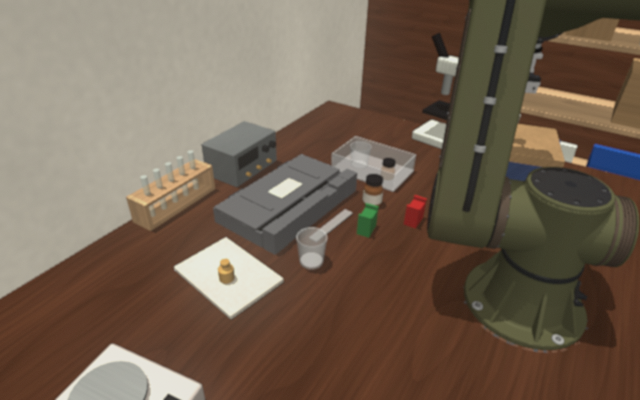

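```bash
python3 - <<'E'
import cv2
a=cv2.imread("pics/top0.png")[185:265,230:470]; cv2.imwrite("pics/topc.png",cv2.resize(a,None,fx=3.3,fy=3.3,interpolation=cv2.INTER_CUBIC))
a=cv2.imread("pics/side0.png")[130:280,190:430]; cv2.imwrite("pics/sidec.png",cv2.resize(a,None,fx=3.3,fy=3.3,interpolation=cv2.INTER_CUBIC))
E
```

```text
(no output)
```

View pics/topc.png

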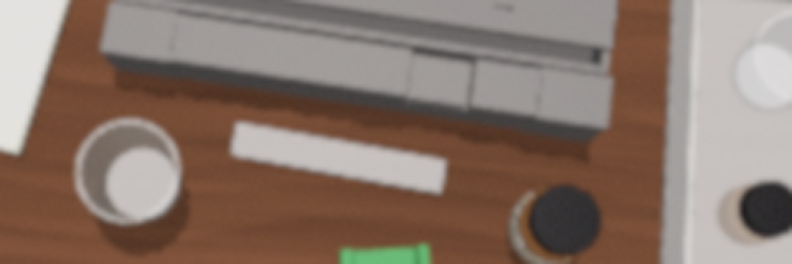

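View pics/sidec.png

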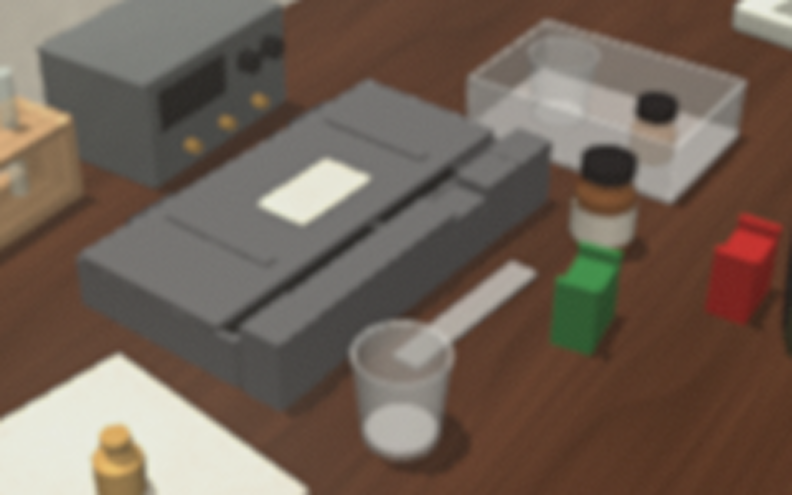

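The top view shows the rail on the kit's near edge from (261,195) to (415,217). The grey groove shows at about (364,209). The things that could be taken for the tongue are the grey one in the rail (360,210), the green block (345,268) and the red block (392,312). I choose the grey one. Next I fit the kit's pose.

```bash
cat > h.py <<'E'
import numpy as np
TK=np.array([[366.6254554822889,0,324.06021663648943],[0,366.6254554822889,204.04976749260808],[0,0,1]])
from cell import cams
def ray(c,uv,z):
    d=c["pose"][:3,:3]@np.linalg.inv(c["K"])@np.array([uv[0],uv[1],1.]); o=c["pose"][:3,3]
    return (o+d*(z-o[2])/d[2])
def proj(c,p):
    p=np.atleast_2d(p); q=(p-c["pose"][:3,3])@c["pose"][:3,:3]; q=q@c["K"].T; return q[:,:2]/q[:,2:]
def kit(pose,pts):
    x,y,t=pose; pts=np.atleast_2d(pts).astype(float); R=np.array([[np.cos(t),-np.sin(t)],[np.sin(t),np.cos(t)]])
    return np.c_[pts[:,:2]@R.T+[x,y],pts[:,2]]
E
python3 - <<'E'
from h import *
import cv2
from scipy.optimize import least_squares, minimize
from cell import models
c=cams.camera("top"); s=cams.camera("side")
near=-88-18.5
k=[[near,182,63],[near,-182,63],[-88+18.5,182,63],[-88+18.5,-182,63]]
px=np.array([[260.9,201],[413.9,223.8],[263.3,186.2],[415.5,207.9]])
def f(p): return (proj(c,kit(p,k))-px).ravel()
r=least_squares(f,[500,0,0]); p=r.x; print(p,r.fun.round(2))
# joint fit w/ masks of silhouette: convex hull of kit box
def hull(cam,p):
    pts=[[x,y,z] for x in(-106.5,-69.5) for y in(-182,182) for z in(0,63)]+[[x,y,z] for x in(106.5,) for y in(-182,182) for z in(0,50)]
    h=cv2.convexHull(proj(cam,kit(p,pts)).astype(np.float32)); m=np.zeros((400,640),np.uint8)
    cv2.fillPoly(m,[np.round(h*16).astype(np.int32)],1,shift=4); return m>0
ms={n:max(models.regions_of(n,"rail_mid"),key=lambda r:r["score"])["pixels"] for n in("top","side")}
for sel in(("top",),("side",),("top","side")):
    def g(q): return sum((hull({"top":c,"side":s}[n],q)^ms[n]).sum() for n in sel)
    m=minimize(g,p,method="Nelder-Mead",options=dict(initial_simplex=[p,p+[8,0,0],p+[0,8,0],p+[0,0,.04]])); print(sel,m.x,m.fun,g(p))
np.save("p.npy",p)
rr=kit(p,[[-88,157,63],[-88,0,62],[-88,-157,63]]);print(rr.round(1))
R=[ray(c,uv,62) for uv in [(230+410/3.3,185+48/3.3),(230+405/3.3,185+96/3.3),(230+474/3.3,185+60/3.3),(230+470/3.3,185+108/3.3)]]
for w in R:
    d=w[:2]-p[:2];t=p[2];print("groove edge kit",d@[np.cos(t),np.sin(t)],d@[-np.sin(t),np.cos(t)])
print("crop rail axis",p)
for n,cam in(("top",c),("side",s)):
    im=cam["frame"][:,:,::-1].copy(); im=cv2.resize(im,None,fx=3,fy=3,interpolation=cv2.INTER_CUBIC)
    for q in proj(cam,kit(p,k+[[-88,157,63],[-88,-157,63],[-88,0,62],[106.5,182,45],[106.5,-182,45]])): cv2.circle(im,tuple(np.round((q+.5)*3-.5).astype(int)),3,(0,0,255),-1)
    b=im[330:720,750:1300] if n=="top" else im[400:840,600:1150]
    cv2.imwrite(f"pics/{n}fit.png",b)
# bystanders
for n,z in(("jar",85),("cup",75),("ruler",5)):
    for r in models.regions_of("top",n)[:2]: print(n,r["score"],ray(c,r["point"],z).round())
E
```

```text
[ 6.32792626e+02 -1.45640823e+01 -7.09043675e-02] [-0.54  0.04  0.34 -0.23 -0.05 -0.13  0.24  0.27]
('top',) [ 6.41683446e+02 -5.77852114e+00 -9.27591850e-02] 13815.0 14031
('side',) [ 6.35735945e+02 -1.76733609e+01 -7.28100709e-02] 2022.0 2127
('top', 'side') [ 6.38975058e+02 -1.68316866e+01 -7.09948536e-02] 15907.0 16158
[[ 556.1  148.3   63. ]
 [ 545.    -8.3   62. ]
 [ 533.9 -164.9   63. ]]
groove edge kit -69.94612943251643 -36.595672823991144
groove edge kit -105.18382856114997 -37.65159487792306
groove edge kit -71.92713704011949 -82.95902596140606
groove edge kit -106.96174977004995 -84.30527311108742
crop rail axis [ 6.32792626e+02 -1.45640823e+01 -7.09043675e-02]
jar 0.94 [ 443. -147.   85.]
jar 0.93 [ 460. -284.   85.]
cup 0.82 [454. 148.  75.]
cup 0.57 [ 569. -306.   75.]
ruler 0.75 [481.  -1.   5.]
```

View pics/topfit.png

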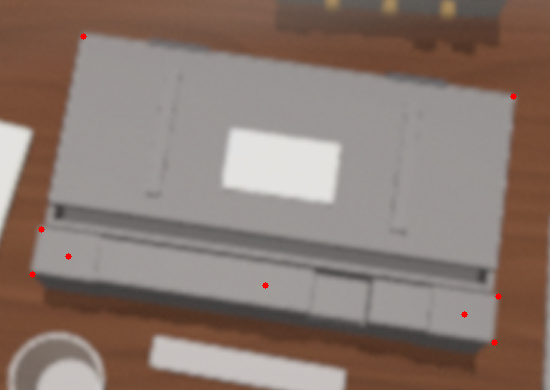

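View pics/sidefit.png

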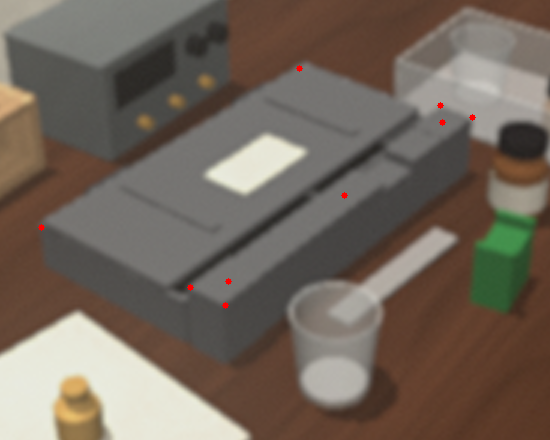

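The fit matches the top view to about 0.5 px and the side view to about 2 px. It puts the groove centre at kit y ≈ -60 mm, in the grey rail, with the green and red blocks well away from it. The left block top is at world (556,148,63). I'll shut the fingers and move over the left block.

```bash
cat >> h.py <<'E'
from cell import manip
from scipy.spatial.transform import Rotation as Ro
def st():
    s=manip.read_state(); R=Ro.from_euler("xyz",s["eef_rot"]).as_matrix()
    p=np.load("p.npy"); d=s["eef_pos"][:2]-p[:2]; t=p[2]
    print("t",round(float(s["clock"]),2),"pos",s["eef_pos"].round(1),"yaw",round(float(s["eef_rot"][2]),3),"F",s["wrist_force"].round(2),"kit",round(float(d@[np.cos(t),np.sin(t)]),1),round(float(d@[-np.sin(t),np.cos(t)]),1),"gap",round(float(s["finger_gap"]),1))
    return s,R
def to(w):
    s,R=st(); print("tool cm",(R.T@(np.array(w)-s["eef_pos"])/10).round(2))
def tokit(k):
    to(kit(np.load("p.npy"),[k])[0])
E
python3 -c "
from h import *
tokit([-88,157,213])"
```

```text
t 1.35 pos [ 198.3 -513.   213.4] yaw 0.369 F [-0.05  0.51  0.06] kit -398.1 -528.0 gap 93.9
tool cm [ 5.722e+01 -4.878e+01  4.000e-02]
```

```bash
python3 -m pendant '[[[2,-1.7,0,0.05],[5,-4.3,0,0.14],[8.5,-7.2,0,0.24],[12,-10.2,0,0.34],[15.5,-13.2,0,0.44]]]' -1 10; python3 -c "
from h import *
tokit([-88,157,213])"
```

```text
clock: 1.85
eef_pos: [295.7, -332.4, 213.5]
eef_rot: [3.141, -0.0, -0.076]
wrist_force: [1.6, -0.2, -0.5]
finger_gap: 57.4
t 1.85 pos [ 295.7 -332.4  213.5] yaw -0.076 F [ 1.59 -0.15 -0.5 ] kit -313.7 -340.9 gap 57.4
tool cm [ 22.33 -49.9    0.05]
```

```bash
python3 -m pendant '[[[1.8,-4,0,0],[3.6,-8,0,0],[5.4,-12,0,0],[7.2,-16,0,0],[9,-20,0,0]]]'; python3 -m pendant '[[[1.8,-4,0,0],[3.6,-8,0,0],[5.4,-12,0,0],[7.2,-16,0,0],[9,-20,0,0]]]' >/dev/null; python3 -c "
from h import *
tokit([-88,157,100])"
```

```text
clock: 2.35
eef_pos: [399.8, -139.2, 213.7]
eef_rot: [3.141, -0.001, -0.071]
wrist_force: [0.8, -0.1, -0.3]
finger_gap: 17.4
t 2.85 pos [503.9  54.  213.6] yaw -0.071 F [ 0.27 -0.71 -0.44] kit -133.5 59.3 gap 0.4
tool cm [ 4.54 -9.77 11.36]
```

```bash
python3 -m pendant '[[[1,-2,1,0],[2,-5,3,0],[3.5,-8,6,0],[4.5,-9.7,9,0],[4.5,-9.7,11.3,0]]]'; python3 -c "
from h import *
tokit([-88,157,71])"
```

```text
clock: 3.35
eef_pos: [555.3, 147.5, 98.3]
eef_rot: [3.141, 0.001, -0.069]
wrist_force: [1.0, -0.7, 0.5]
finger_gap: 0.3
t 3.35 pos [555.3 147.5  98.3] yaw -0.069 F [ 0.96 -0.65  0.47] kit -88.8 156.2 gap 0.3
tool cm [ 0.09 -0.08  2.73]
```

```bash
python3 - <<'E'
from h import *
import cv2
st()
for n in("top","side"):
    c=cams.camera(n); im=c["frame"][:,:,::-1]
    b=im[150:270,220:440] if n=="top" else im[130:290,190:420]
    cv2.imwrite(f"pics/{n}1.png",cv2.resize(b,None,fx=3,fy=3,interpolation=cv2.INTER_CUBIC))
E
```

```text
t 3.35 pos [555.3 147.5  98.3] yaw -0.069 F [ 0.96 -0.65  0.47] kit -88.8 156.2 gap 0.3
```

View pics/side1.png

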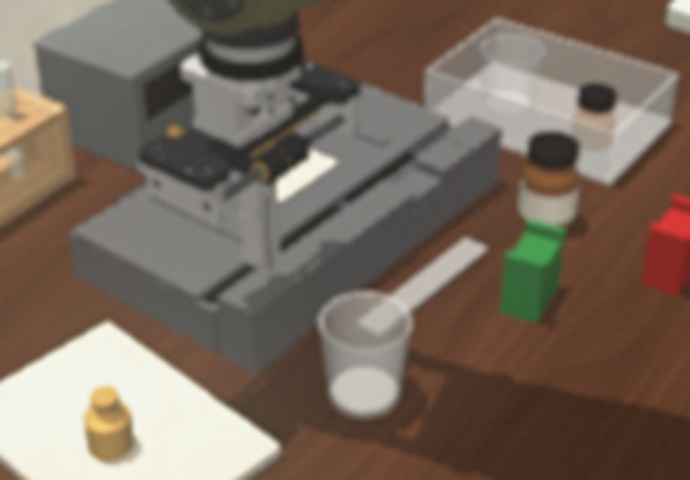

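View pics/top1.png

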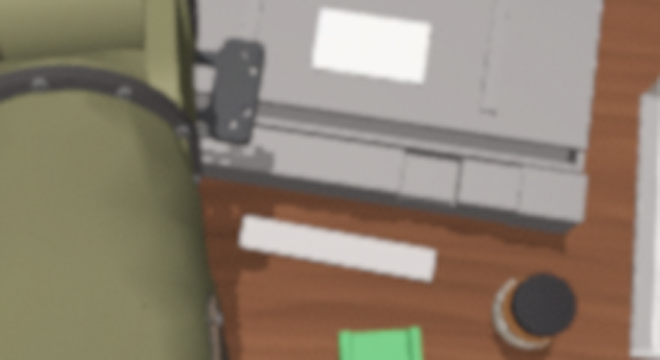

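In the side crop the shut fingertips hang at about (260,267) crop, which is (277,219) full. They are just above the left block, and the cup stands clear in front. I check the tip against its projected position.

```bash
python3 - <<'E'
from h import *
s,R=st()
c=cams.camera("side")
t=s["eef_pos"]+R@[0,0,8]
print((proj(c,t)))
for dx in(-8,8):
  for dy in(-12,12): print(dx,dy,((proj(c,s["eef_pos"]+R@[dx,dy,8])-[190,130])*3).round())
E
```

```text
t 3.45 pos [553.5 145.8  97.3] yaw -0.07 F [-0.51 -0.88  0.91] kit -90.4 154.4 gap 0.7
[[276.85116292 217.80557982]]
-8 -12 [[258. 274.]]
-8 12 [[278. 260.]]
8 -12 [[243. 267.]]
8 12 [[263. 253.]]
```

```bash
python3 -m pendant '[[[0.2,-0.2,0.6,0],[0.2,-0.2,1.2,0],[0.2,-0.2,1.8,0],[0.2,-0.2,2.2,0],[0.2,-0.2,2.2,0]]]'; python3 -c "
from h import *
st()"
```

```text
clock: 4.0
eef_pos: [556.9, 147.4, 78.0]
eef_rot: [3.141, 0.001, -0.071]
wrist_force: [-0.9, 0.1, 0.2]
finger_gap: 0.4
t 4.0 pos [556.9 147.4  78. ] yaw -0.071 F [-0.86  0.07  0.21] kit -87.1 156.2 gap 0.4
```

```bash
python3 -m pendant '[[[0,0,0.2,0],[0,0,0.4,0],[0,0,0.5,0],[0,0,0.6,0],[0,0,0.6,0]]]'; python3 -m pendant '[[[0,0,0.05,0],[0,0,0.1,0],[0,0,0.1,0]]]';python3 -m pendant '[[[0,0,0.05,0],[0,0,0.1,0],[0,0,0.1,0]]]'; python3 -c "
from h import *
st()"
```

```text
clock: 4.5
eef_pos: [557.1, 147.6, 72.4]
eef_rot: [3.142, 0.0, -0.071]
wrist_force: [-0.2, 0.5, 0.8]
finger_gap: 0.6
clock: 4.8
eef_pos: [557.2, 147.6, 71.4]
eef_rot: [-3.142, 0.0, -0.071]
wrist_force: [-0.1, 0.9, -0.4]
finger_gap: 0.1
clock: 5.1
eef_pos: [557.3, 147.6, 71.3]
eef_rot: [-3.142, -0.0, -0.071]
wrist_force: [-4.2, -1.1, 8.1]
finger_gap: 0.1
t 5.1 pos [557.3 147.6  71.3] yaw -0.071 F [-4.23 -1.06  8.06] kit -86.8 156.4 gap 0.1
```

Contact on the left block: 8 N at TCP z 71.3, so tip z is about 63. Now I slide to the right.

```bash
for i in 1; do python3 -m pendant '[[[0,0.6,0,0],[0,1.2,0,0],[0,1.8,0,0],[0,2.4,0,0],[0,3,0,0]]]'; done; python3 -c "
from h import *
st()"
```

```text
clock: 5.6
eef_pos: [555.2, 117.5, 70.7]
eef_rot: [-3.141, -0.001, -0.071]
wrist_force: [0.0, -0.4, -0.2]
finger_gap: 0.6
t 5.6 pos [555.2 117.5  70.7] yaw -0.071 F [ 0.04 -0.39 -0.19] kit -86.8 126.3 gap 0.6
```

```bash
python3 -m pendant '[[[0,0.2,0.05,0],[0,0.4,0.1,0],[0,0.6,0.1,0]]]'; python3 -c "
from h import *
st()"
```

```text
clock: 5.9
eef_pos: [555.3, 112.3, 70.3]
eef_rot: [-3.14, -0.002, -0.071]
wrist_force: [0.7, 4.8, 7.4]
finger_gap: 0.7
t 5.9 pos [555.3 112.3  70.3] yaw -0.071 F [0.72 4.84 7.39] kit -86.3 121.0 gap 0.7
```

The tip is on the rail now: z 70.3, pressing 7 N. I keep sliding.

```bash
python3 -m pendant '[[[-0.1,0.6,0,0],[-0.1,1.2,0,0],[-0.1,1.8,0,0],[-0.1,2.4,0,0],[-0.1,3,0,0]]]'; python3 -m pendant '[[[0,0.6,0,0],[0,1.2,0,0],[0,1.8,0,0],[0,2.4,0,0],[0,3,0,0]]]';  python3 -c "
from h import *
st()"
```

```text
clock: 6.4
eef_pos: [552.2, 82.2, 70.3]
eef_rot: [-3.14, -0.002, -0.071]
wrist_force: [0.8, 5.9, 6.9]
finger_gap: 0.4
clock: 6.9
eef_pos: [550.0, 52.3, 70.3]
eef_rot: [-3.14, -0.002, -0.071]
wrist_force: [0.2, 5.9, 8.9]
finger_gap: 0.4
t 6.9 pos [550.   52.3  70.3] yaw -0.071 F [0.24 5.88 8.86] kit -87.3 60.8 gap 0.4
```

```bash
python3 -m pendant '[[[0,0.6,0,0],[0,1.2,0,0],[0,1.8,0,0],[0,2.4,0,0],[0,3,0,0]]]'; python3 -m pendant '[[[0,0.6,0,0],[0,1.2,0,0],[0,1.8,0,0],[0,2.4,0,0],[0,3,0,0]]]';  python3 -m pendant '[[[0,0.5,0,0],[0,1,0,0],[0,1.5,0,0],[0,2,0,0]]]'; python3 -c "
from h import *
st()"
```

```text
clock: 7.4
eef_pos: [547.9, 22.4, 70.3]
eef_rot: [-3.14, -0.002, -0.071]
wrist_force: [-0.1, 6.8, 8.0]
finger_gap: 0.3
clock: 7.9
eef_pos: [545.8, -7.6, 70.3]
eef_rot: [-3.141, -0.002, -0.071]
wrist_force: [1.7, 5.9, 8.1]
finger_gap: 0.5
clock: 8.3
eef_pos: [544.3, -27.5, 70.2]
eef_rot: [-3.141, -0.002, -0.071]
wrist_force: [0.1, 6.3, 8.8]
finger_gap: 0.4
t 8.3 pos [544.3 -27.5  70.2] yaw -0.071 F [0.14 6.34 8.83] kit -87.3 -19.2 gap 0.4
```

The groove should be near, so I take smaller steps.

```bash
for i in 1; do python3 -m pendant '[[[0,0.3,0,0],[0,0.6,0,0],[0,0.9,0,0]]]'; python3 -m pendant '[[[0,0.3,0,0],[0,0.6,0,0]]]'; python3 -m pendant '[[[0,0.3,0,0],[0,0.6,0,0]]]'; python3 -m pendant '[[[0,0.3,0,0],[0,0.6,0,0]]]'; done; python3 -c "
from h import *
st()"
```

```text
clock: 8.6
eef_pos: [543.7, -36.4, 70.3]
eef_rot: [-3.141, -0.002, -0.071]
wrist_force: [1.9, 6.2, 8.6]
finger_gap: 0.2
clock: 8.8
eef_pos: [543.3, -42.4, 70.3]
eef_rot: [-3.141, -0.002, -0.071]
wrist_force: [0.7, 5.9, 9.2]
finger_gap: 0.4
clock: 9.0
eef_pos: [542.7, -48.5, 70.0]
eef_rot: [-3.141, -0.001, -0.071]
wrist_force: [1.4, 1.9, 2.4]
finger_gap: 0.6
clock: 9.2
eef_pos: [541.4, -55.1, 69.1]
eef_rot: [3.141, 0.001, -0.071]
wrist_force: [1.6, -0.8, -0.1]
finger_gap: 0.4
t 9.2 pos [541.4 -55.1  69.1] yaw -0.071 F [ 1.61 -0.78 -0.13] kit -88.3 -46.9 gap 0.4
```

The force vanished and the tip dropped about 1 mm at kit y ≈ -42 to -47. That agrees with the groove's seen left edge at -37 plus the tip's half width. I centre at -60 and press down.

```bash
python3 -m pendant '[[[0,0.4,0,0],[0,0.8,0,0],[0,1.2,0,0],[0,1.3,0,0]]]'; python3 -m pendant '[[[0,0,0.2,0],[0,0,0.4,0],[0,0,0.6,0],[0,0,0.8,0],[0,0,0.8,0]]]';  python3 -c "
from h import *
st()"
```

```text
clock: 9.6
eef_pos: [540.8, -68.3, 69.4]
eef_rot: [3.142, 0.0, -0.072]
wrist_force: [-0.7, -0.5, -0.6]
finger_gap: 0.4
clock: 10.1
eef_pos: [540.7, -67.7, 61.1]
eef_rot: [-3.142, 0.001, -0.071]
wrist_force: [0.1, -0.3, -0.4]
finger_gap: 0.6
t 10.1 pos [540.7 -67.7  61.1] yaw -0.071 F [ 0.14 -0.29 -0.43] kit -88.1 -59.5 gap 0.6
```

No contact yet, which is as expected with the tongue at 60.3. I press on.

```bash
python3 -m pendant '[[[0,0,0.1,0],[0,0,0.2,0],[0,0,0.3,0],[0,0,0.4,0],[0,0,0.4,0]]]'; python3 -m pendant '[[[0,0,0.1,0],[0,0,0.2,0],[0,0,0.3,0],[0,0,0.4,0],[0,0,0.4,0]]]';  python3 -c "
from h import *
st()"
```

```text
clock: 10.6
eef_pos: [540.9, -67.8, 57.4]
eef_rot: [-3.142, -0.0, -0.071]
wrist_force: [-0.0, 0.4, 1.8]
finger_gap: 0.6
clock: 11.1
eef_pos: [540.8, -67.8, 53.3]
eef_rot: [-3.142, 0.0, -0.071]
wrist_force: [1.2, 1.3, 1.5]
finger_gap: 0.3
t 11.1 pos [540.8 -67.8  53.3] yaw -0.071 F [1.23 1.29 1.5 ] kit -88.0 -59.6 gap 0.3
```

```bash
python3 -m pendant '[[[0,0,0.05,0],[0,0,0.1,0],[0,0,0.15,0],[0,0,0.15,0]]]'; python3 -m pendant '[[[0,0,0.05,0],[0,0,0.1,0],[0,0,0.1,0],[0,0,0.1,0]]]';  python3 -c "
from h import *
st()"
```

```text
clock: 11.5
eef_pos: [540.9, -67.8, 52.2]
eef_rot: [3.142, -0.0, -0.071]
wrist_force: [-1.7, 0.8, 5.9]
finger_gap: 0.4
clock: 11.9
eef_pos: [541.0, -67.8, 52.1]
eef_rot: [3.141, -0.001, -0.071]
wrist_force: [-6.1, 1.7, 17.4]
finger_gap: 0.5
t 11.9 pos [541.  -67.8  52.1] yaw -0.071 F [-6.14  1.7  17.43] kit -87.8 -59.6 gap 0.5
```

Hard stop: z holds at 52.1 while the force climbs to 17 N. That is 8 mm of travel. I lift straight up and away.

```bash
python3 -m pendant '[[[0,0,-0.5,0],[0,0,-1.5,0],[0,0,-3,0],[0,0,-5,0],[0,0,-7.5,0]]]'; python3 -m pendant '[[[0,0,-3,0],[-1,0,-6,0],[-3,0,-9,0],[-6,0,-9,0],[-9,0,-9,0]]]'; python3 -m pendant '[[[-2,3,0,0],[-4,6,0,0],[-6,9,0,0],[-8,12,0,0],[-9.5,15,0,0]]]'; python3 -m pendant '[[[0,3,0,0],[0,7,0,0],[0,11,0,0],[0,15,0,0],[0,15,0,0]]]'; python3 - <<'E'
from h import *
import cv2
st()
for n in("top","side"):
    c=cams.camera(n); im=c["frame"][:,:,::-1]; cv2.imwrite(f"pics/{n}2f.png",im)
    b=im[100:280,200:460] if n=="top" else im[120:290,180:430]
    cv2.imwrite(f"pics/{n}2.png",cv2.resize(b,None,fx=3,fy=3,interpolation=cv2.INTER_CUBIC))
    p=np.load("p.npy"); a=.18
    ks=[[103-148*np.cos(a)-8*np.sin(a)*0,y,45+148*np.sin(a)+8] for y in(182,-182)]
    print(n,proj(c,kit(p,ks)).round(1),(proj(c,kit(p,[[-45,182,53],[-45,-182,53]]))).round(1))
E
```

```text
clock: 12.4
eef_pos: [540.4, -67.8, 126.4]
eef_rot: [-3.141, 0.001, -0.071]
wrist_force: [0.4, 0.2, 0.3]
finger_gap: 0.7
clock: 12.9
eef_pos: [450.1, -61.4, 216.8]
eef_rot: [3.141, -0.001, -0.071]
wrist_force: [-0.4, -0.9, -0.6]
finger_gap: 0.4
clock: 13.4
eef_pos: [344.3, -205.1, 216.4]
eef_rot: [3.141, -0.0, -0.071]
wrist_force: [-0.3, -0.4, 0.1]
finger_gap: 0.5
clock: 13.9
eef_pos: [334.0, -357.0, 215.7]
eef_rot: [3.142, 0.001, -0.074]
wrist_force: [-0.3, -0.7, 0.2]
finger_gap: 0.3
t 13.9 pos [ 334.  -357.   215.7] yaw -0.074 F [-0.34 -0.71  0.18] kit -273.8 -362.8 gap 0.3
top [[264.2 173.3]
 [418.6 195.5]] [[265.8 177.5]
 [415.7 199.1]]
side [[254.4 219.2]
 [338.9 160.4]] [[255.8 228.2]
 [339.2 168.4]]
```

View pics/top2.png

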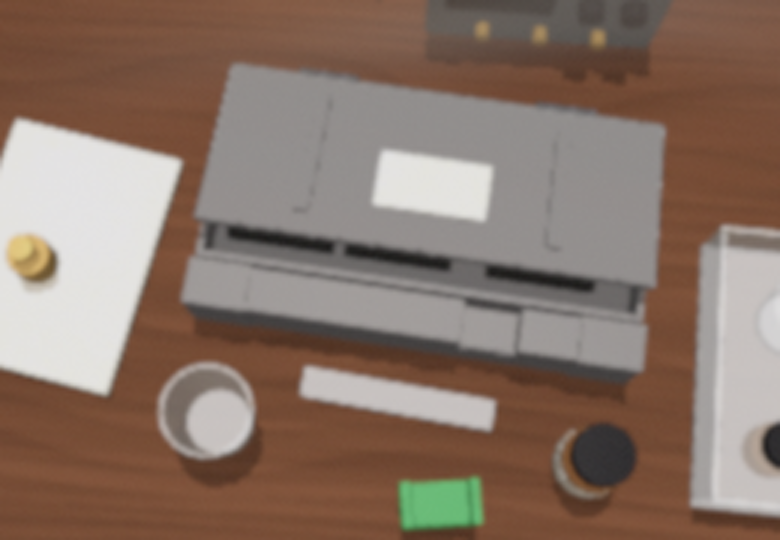

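View pics/side2.png

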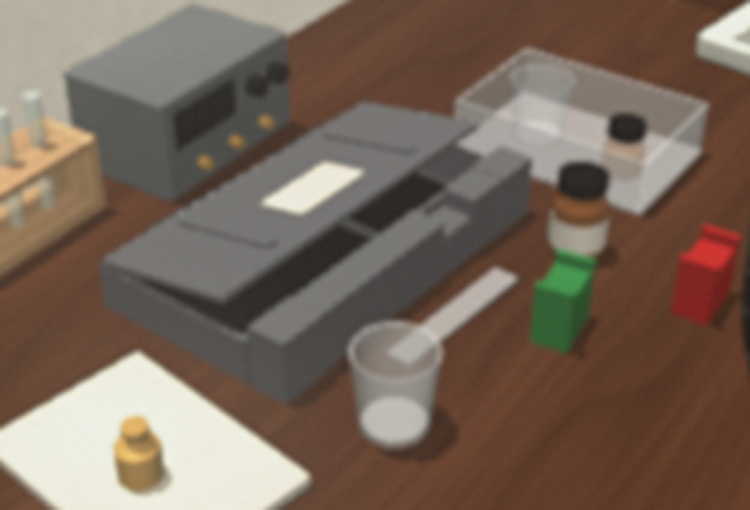

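The lid stands ajar. Its near corners are at (267,172) and (418,195), against (264,173) and (419,196) computed for 0.18 rad. The cup, ruler, jar and blocks are where they were, and the hand is clear.

```bash
python3 -m pendant '[[[0,0,0,0],[0,0,0,0],[0,0,0,0]]]'; python3 -c "
from cell import manip; print(manip.sign_off())"
```

```text
clock: 14.3
eef_pos: [335.2, -353.2, 216.3]
eef_rot: [3.141, -0.0, -0.07]
wrist_force: [-0.3, 0.8, 0.1]
finger_gap: 0.2
the job is handed in; nothing more can be done
None
```

The tongue is pressed fully down, the lid is ajar, and I handed the job in at 14.3 s with the hand well clear.

- **Slide:** With the fingers shut, I touched the left end block at 8 N and slid right along the rail at about 7–9 N. The contact force was near zero for a moment just past the block, at the 1 mm step down to the rail, before I lowered the tip onto it.
- **Groove:** I felt the edge at kit y of about -42 to -47 mm. This agreed with the groove seen in the top picture, centred at about -60 mm.
- **Press:** I pressed at -60 mm to the hard stop. Height held at 52.1 mm while the force rose to 17 N, about 8 mm of tongue travel.
- **Last checks:** After I withdrew, both pictures showed the lid up. In the top view its near corners were within about 3 pixels of where they should be at 0.18 rad. By eye, the objects around the kit had not moved, and the wrist force was near zero. No check failed; the side view had disagreed with the fitted kit pose by about 2 pixels, which did not matter.

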